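# Hold the loaded mixing carrier level in the air

### The arm

A 7-joint arm with a two-finger parallel gripper is mounted at the origin on a cart in front of the work surface, level with it; the furniture and walls round the work are solid. World frame = base frame: x ahead of the robot, y to its left, z up, the work surface at z = 0. Lengths are in m, angles in rad, forces in N, time in s.
With the tool pointing down it reaches from about 0.4 to 0.9 m from the base axis. Payload 5.6 kg.
Tool frame: the origin (TCP) lies midway between the tips of the shut fingers; the grasp point (between the pads) lies 19 mm behind it; z points along the fingers, y is the line along which they close (so a half turn about z gives the same grasp; the last joint's range is limited). The gripper opens to 92 mm and grips with 3 to 60 N. Pads are 20 mm wide; open, the fingers measure 128 mm over their backs; the gripper's body (75 mm by 189 mm) begins 69 mm behind the grasp point.
Start: joints at [1.1, 0.468, -0.012, 1.603, 0.006, 1.071, -0.056], TCP at [0.27, -0.591, 0.185] pointing down, gripper open.
Joint ranges: [-2.53, 2.53], [-0.31, 2.02], [-1.57, 1.55], [0.28, 2.44], [-1.29, 4.43], [0.15, 1.84], [-2.92, 2.92]. Speed limits (rad/s): [2.57, 2.57, 3.14, 3.14, 3.14, 3.14, 3.14].

### API

Orientations are given as a unit quaternion [x, y, z, w].
In Python, from bench import robot, vision gives the robot as it stands.
- The arm moves only by the tool carry_out, never from a script. Its argument "deltas" is a list that holds one entry, the list of rows, each a list of 5 numbers: the opening, from 0 (shut) to 1 (fully open), then the shift along the tool's x, y, z in mm, then the turn about the tool's z in degrees. A call has 1 to 20 rows; each row is the pose to reach, as a shift and turn from the pose commanded when the call began, along the tool's axes at that moment; what a row does not reach only later rows make up. A row lasts 1/12 s, in which the tool goes at most 41.7 mm and 7.16 degrees, less where a joint would pass 70% of its speed; a pose out of reach is approached as far as the arm can. A call with a gripper value outside its range is refused whole. The fingers move at their own pace and stop on an object; the grip force is fixed at half the most. Time passes only in rows, so rows that repeat a pose let the fingers close. It gives the time, the measured TCP pose, the force, the opening and the grip force at its end, in the units of the state.
- robot.sense(): the state, without advancing time (a new reading comes with each control period).
- vision.read_camera(name): name is "scene" or "top" or "wrist"; returns the picture (384x512x3 uint8, red, green, blue); there is no depth.
- vision.calibration(name): a dict with "camera_matrix" (3x3 intrinsics, pixels), "pose" (4x4, takes a point from camera to world coordinates); the wrist camera has in their place "mount" (4x4, takes a point from camera to tool coordinates, whose origin is the TCP and whose axes are the flange's). Camera axes: x right, y down, z forward; pixel columns grow to the right and rows downward; lengths in m; the calibration is good to about 2 mm. A picture is of the moment at which its call begins: read the wrist's pose just before it. calibration takes no time and is no camera call.
- robot.sign_off(): hands the job in; it is judged then, once.
The state is a dict: "time": time; "q": joint angles; "qd": joint speeds; "joint_torque": joint torques, N m; "tcp_pos": TCP position; "ee_rot": TCP orientation; "wrist_force": force on the tool from outside, world axes, zero at the start; "wrist_torque": the same for the moment, N m; "grip_width": finger opening in m; "finger_force": force on a finger pad.
Only numpy, scipy, OpenCV 4.12 (cv2) and the standard library are available. Lean on these libraries where they do the work, as an engineer would, in place of code of your own. Each camera call takes 0.05 s, during which the arm holds its last target. There are 200 camera calls.

### The job

Pick up the loaded mixing carrier by its tube handle, lift it 10 to 20 cm clear of the bench and hold it there, over the place where it stood, level and still for three seconds, as if for someone changing the masking paper beneath; finish while still holding it in the air. Grip lightly (about 30 N), since the thin tube dents if squeezed hard; the bottle makes the carrier lopsided, so in a light grip it tips unless taken near where it balances. Do not tip or touch the bottle and the jars in it, and leave the other things on the bench alone.

Things in the scene. Friction and masses are not known exactly. Their poses are not given: they have to be found in the camera images.
- carrier: Open aluminium carrier (loose, 0.20 kg, own centre of mass at mid-length): tray 110 mm (x) by 400 mm (y), walls 45 mm high, floor and walls 4 mm thick, three cells along y (centres at y = -132, 0, +132 mm; 102 mm across x, 127 to 130 mm along y inside). An upright plate 44 mm wide rises 187 mm at each end, a tube handle between. Origin: centre of its underside; x across, y along the handle, z up.
- handle (a point): Middle of the straight tube handle, on its axis, 165 mm above the carrier's underside. The tube is 18 mm thick, 392 mm long along the carrier's y; below it 45 mm are free. Pinch it across, from above. A light grip (20 to 35 N) carries the load if within about 2 cm of the balance point; farther off the load may turn between the pads. Axes as the carrier's.
- bottle: White screw-capped bottle, 57 mm across, 105 mm high, loose and upright in one of the two end cells; about 0.33 kg (0.24 to 0.42 kg), by far the heaviest thing in the carrier. Origin: centre of its underside; z up along the bottle.
- jar_a: Small round jar with black screw lid, 49 mm across, 56 mm high, 0.06 kg, loose and upright in the middle cell. Origin: centre of its underside; z up.
- jar_b: Second small round jar with black screw lid, 49 mm across, 56 mm high, 0.06 kg, loose and upright in the other end cell. Origin: centre of its underside; z up.
- paint_tin: Bystander: round paint tin with lid, 112 mm across, 121 mm high, standing to the right. Origin: centre of its underside.
- brush: Bystander: flat paint brush, 223 mm long, 16 mm high, lying to the left. Origin: underside, at the middle.
- spare_cup: Bystander: empty clear mixing cup, 95 mm across, 100 mm high, standing to the left. Origin: centre of its underside.

How it is judged:
On the way:
1. the carrier is held by the fingers, 80 mm or more clear of the bench, level within 0.07 rad (4 degrees) and still, for 2 s on end (height (world z) of carrier above 0.08 m and angle between carrier's own z axis and vertical below 0.07 rad and linear speed of carrier below 0.03 m/s and angular speed of carrier below 0.2 rad/s and contact force between the fingers and carrier above 3 N), for 2 s.
At the end, for the whole second after the job is handed in: The fingers still hold the carrier, its underside at least 80 mm above the bench and its origin within 300 mm of where it stood, level within 0.07 rad, still (under 30 mm/s and 0.2 rad/s), touching none of the other things on the bench, with the bottle and both jars standing upright on its floor (all of step 1 and contact force between carrier and paint_tin below 0.2 N and contact force between carrier and spare_cup below 0.2 N and contact force between carrier and brush below 0.2 N and angle between each of bottle, jar_a, jar_b's own z axis and vertical below 0.15 rad and z of bottle in the frame of carrier between -0.002 and 0.012 m and z of jar_a in the frame of carrier between -0.002 and 0.012 m and z of jar_b in the frame of carrier between -0.002 and 0.012 m and distance of carrier from where it was at the start of the episode below 0.3 m); the arm keeps its last pose, push and grip.
It fails at once if the tube handle is squeezed hard (finger forces on the carrier over 100 N in sum, that is 50 N a finger) (contact force between the fingers and carrier above 100 N).
It fails at once if the carrier is tipped more than 0.3 rad (angle between carrier's own z axis and vertical above 0.3 rad).
It fails at once if the bottle or a jar is tipped more than 0.35 rad (angle between any of bottle, jar_a, jar_b's own z axis and vertical above 0.35 rad).
It fails at once if the robot touches the bottle or a jar (contact force between any of the arm, the fingers and bottle above 1 N or contact force between any of the arm, the fingers and jar_a above 1 N or contact force between any of the arm, the fingers and jar_b above 1 N).
It fails at once if a bystander is moved more than 30 mm (distance of any of paint_tin, brush, spare_cup from where it was at the start of the episode above 0.03 m).
It also fails if it takes over 38 s, if anything falls off the work surface, if the arm or the gripper's body presses on something with over 40 N, if the wrist force passes 120 N, or if a joint passes its speed limit or range.

## Working session

There is one attempt and no reset: what is moved stays moved. The work goes in short steps, Python scripts to look and compute and a tool call to move; the robot and the scene stay as the last step left them, time stands still between calls to the robot, and variables do not carry over. Pictures are saved under pics/ and viewed, at most 10 in all, crops included, and the job is handed in when it is done.

Besides the shell and the picture viewer there is one more tool, called after "Emit:" by a JSON object that holds its "fn" and its "kwargs", one argument or row to a line. carry_out: Moves the arm, as the interface text tells. Its arguments: {"type":"object","properties":{"deltas":{"type":"array","items":{"type":"array","items":{"type":"array","items":{"type":"number"}}}}},"required":["deltas"]}

```bash
mkdir -p pics; python3 - <<'E'
from bench import robot, vision
import cv2,numpy as np
s=robot.sense(); print(s)
for n in ("top","scene"):
    im=vision.read_camera(n); cv2.imwrite(f"pics/{n}0.png",im[:,:,::-1])
    c=vision.calibration(n); print(n,np.round(c["camera_matrix"],1).tolist(),np.round(c["pose"],4).tolist())
print(vision.calibration("wrist"))
E
```

```text
{'time': 0.0, 'q': array([ 1.10001536,  0.46840581, -0.01160156,  1.60358968,  0.00601472,
        1.07139876, -0.05628778]), 'qd': array([ 0.00045564,  0.00175275, -0.00059986,  0.0008787 , -0.0012863 ,
        0.0003546 ,  0.00035857]), 'joint_torque': array([-2.22870331e-04, -5.20587659e+01, -1.26815689e-02, -2.43754077e+01,
       -5.67014166e-02,  1.72621541e-02,  1.51575696e-04]), 'tcp_pos': array([ 0.26932443, -0.59089423,  0.18413587]), 'ee_rot': array([ 9.77217006e-01,  2.12240767e-01, -2.53829385e-04, -8.46443104e-04]), 'wrist_force': array([-0.27453925,  0.0156035 ,  0.25036039]), 'wrist_torque': array([ 0.04305765,  0.02465363, -0.02019447]), 'finger_force': 0.0, 'grip_width': 0.09183654137562317}
top [[353.4, 0.0, 253.4], [0.0, 353.4, 191.3], [0.0, 0.0, 1.0]] [[0.0266, -0.986, 0.1646, 0.3992], [-0.9995, -0.0292, -0.0129, -0.0426], [0.0175, -0.1642, -0.9863, 1.2733], [0.0, 0.0, 0.0, 1.0]]
scene [[376.6, 0.0, 256.2], [0.0, 376.6, 186.3], [0.0, 0.0, 1.0]] [[-0.7392, -0.4923, 0.4596, 0.0281], [-0.6735, 0.5422, -0.5025, 0.5543], [-0.0018, -0.6809, -0.7323, 0.9977], [0.0, 0.0, 0.0, 1.0]]
{'camera_matrix': array([[307.80402761,   0.        , 256.14026673],
       [  0.        , 307.80402761, 188.38603758],
       [  0.        ,   0.        ,   1.        ]]), 'mount': array([[ 3.11596005e-04, -9.60170398e-01, -2.79414942e-01,
         7.82206705e-02],
       [ 9.99999934e-01,  3.51138338e-04, -9.14648784e-05,
         1.15509216e-03],
       [ 1.85935167e-04, -2.79414895e-01,  9.60170444e-01,
        -1.98352707e-01],
       [ 0.00000000e+00,  0.00000000e+00,  0.00000000e+00,
         1.00000000e+00]])}
```

View pics/top0.png

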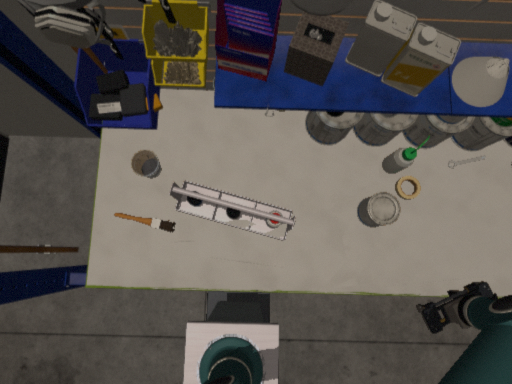

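View pics/scene0.png

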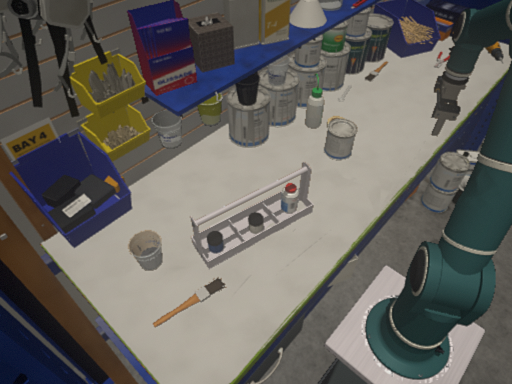

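The top view shows the carrier from about (172,190) to (293,222). The red-capped bottle is at its right end near (275,219), and the black jar lids are near (195,200) and (233,213). I'll enlarge this area in both views.

```bash
python3 - <<'E'
import cv2
a=cv2.imread("pics/top0.png")[170:250,160:310]; b=cv2.imread("pics/scene0.png")[155:275,180:330]
cv2.imwrite("pics/topc.png",cv2.resize(a,None,fx=5,fy=5,interpolation=2)); cv2.imwrite("pics/scenec.png",cv2.resize(b,None,fx=5,fy=5,interpolation=2))
E
```

```text
(no output)
```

View pics/topc.png

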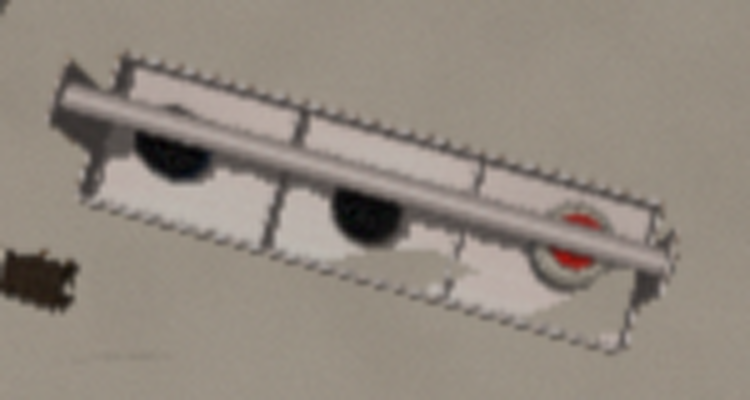

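View pics/scenec.png

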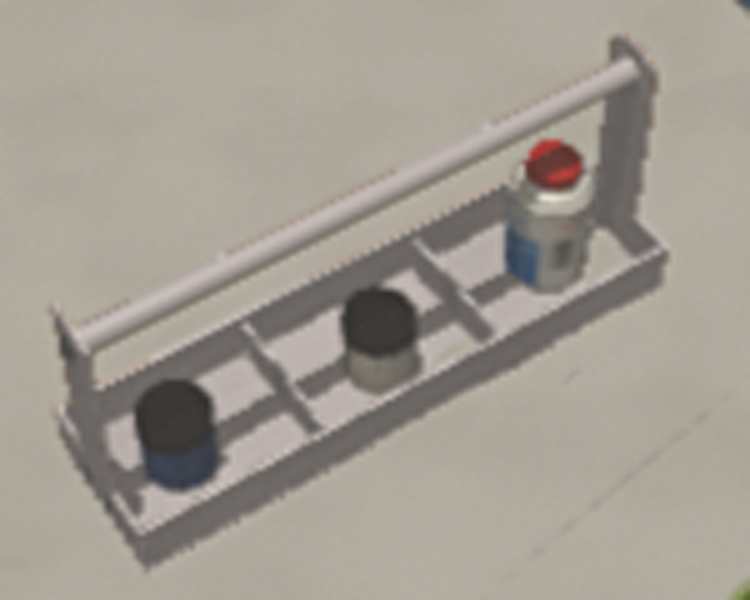

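The top crop shows the tray rim corners at (125,58), (655,205), (622,350) and (83,200), the tube from (68,95) to (665,265), and the red cap at (577,242). In the scene crop, the cap top is at (555,158) and the lid tops are at (377,313) and (174,405).

```bash
cat > h.py <<'E'
import numpy as np
from bench import robot, vision
from scipy.spatial.transform import Rotation as R
def ray(uv,z,K,T):
    d=T[:3,:3]@np.linalg.solve(K,[*uv,1]); o=T[:3,3]; return o+d*(z-o[2])/d[2]
def cast(n,uv,z):
    c=vision.calibration(n); return ray(uv,z,np.array(c["camera_matrix"]),np.array(c["pose"]))
E
python3 - <<'E'
from h import *
t=lambda u,v,z:cast("top",((u+.5)/5-.5+160,(v+.5)/5-.5+170),z)
s=lambda u,v,z:cast("scene",((u+.5)/5-.5+180,(v+.5)/5-.5+155),z)
C=np.array([t(*p,.045) for p in [(125,58),(655,205),(622,350),(83,200)]]); cen=C.mean(0)
print("corners",C.round(4).tolist(),"centre",cen.round(4))
print("side",[np.linalg.norm(C[i]-C[i-1]).round(3) for i in range(4)])
H=np.array([t(68,95,.165),t(665,265,.165)]); H2=np.array([s(85,340,.165),s(632,70,.165)])
for h in(H,H2): print("handle",h.round(4).tolist(),"mid",h.mean(0).round(4),np.linalg.norm(h[0]-h[1]))
# +y' axis: toward bottle end (right in image)
e=H[1]-H[0]; e/=np.linalg.norm(e); e2=(C[1]+C[2]-C[0]-C[3]); e2/=np.linalg.norm(e2);e3=(H2[1]-H2[0]);e3/=np.linalg.norm(e3)
print("yaw",[np.degrees(np.arctan2(v[1],v[0])) for v in(e,e2,e3)])
m=H.mean(0)
b=[t(577,242,.109),s(555,158,.109)]; j1=s(377,313,.060); j2=s(174,405,.060)
for n,p in(("bot",b[0]),("bot",b[1]),("jA",j1),("jB",j2)): print(n,p.round(4),"along",((p-m)@e).round(4), "along cen",((p-cen)@e2).round(4))
for M in(.24,.33,.42):
    a=[((p-cen)@e2) for p in((b[0]+b[1])/2,j1,j2)]
    print(M,(M*a[0]+.06*(a[1]+a[2]))/(M+.32))
x=robot.sense(); Rt=R.from_quat(x["ee_rot"]).as_matrix(); print(Rt.round(3))
E
```

```text
corners [[0.633, 0.1851, 0.045], [0.5394, -0.1905, 0.045], [0.4382, -0.1686, 0.045], [0.5315, 0.2084, 0.045]] centre [0.5355 0.0086 0.045 ]
side [np.float64(0.104), np.float64(0.387), np.float64(0.104), np.float64(0.388)]
handle [[0.5852, 0.1975, 0.165], [0.4881, -0.1827, 0.165]] mid [0.5366 0.0074 0.165 ] 0.3924101091088544
handle [[0.5804, 0.1956, 0.165], [0.4856, -0.1791, 0.165]] mid [0.533  0.0083 0.165 ] 0.38649567118912936
yaw [np.float64(-104.32886113549588), np.float64(-103.94134804003545), np.float64(-104.19809653477584)]
bot [ 0.5061 -0.1314  0.109 ] along 0.1421 along cen 0.143
bot [ 0.5039 -0.1303  0.109 ] along 0.1415 along cen 0.1424
jA [0.5295 0.012  0.06  ] along -0.0027 along cen -0.0019
jB [0.5728 0.147  0.06  ] along -0.1442 along cen -0.1433
0.24 0.045598812141686505
0.33 0.059043027046462214
0.42 0.06921702751494113
[[ 0.91   0.415 -0.001]
 [ 0.415 -0.91   0.001]
 [-0.    -0.002 -1.   ]]
```

Emit:
{"fn": "carry_out", "kwargs": {
  "deltas": [
    [[1,0,0,-30,0],[1,0,0,-60,0],[1,0,0,-90,0],[1,20,-17,-110,-2],[1,48,-41,-110,-5],[1,78,-67,-110,-8],[1,108,-93,-110,-12],[1,138,-118,-110,-15],[1,168,-144,-110,-19],[1,198,-170,-110,-22],[1,228,-195,-110,-26],[1,258,-221,-110,-29],[1,288,-247,-110,-33],[1,318,-272,-110,-36],[1,348,-298,-110,-40],[1,378,-324,-110,-43],[1,408,-350,-110,-47],[1,434,-372,-110,-50],[1,448,-384,-110,-51],[1,454,-390,-110,-51]]
  ]
}}

```text
time: 1.77
tcp_pos: [0.5215, -0.0447, 0.2948]
ee_rot: [0.789, 0.614, 0.0, -0.001]
wrist_force: [-0.9, 0.3, -1.0]
grip_width: 0.0918
finger_force: 0.0
```

```bash
cat > w.py <<'E'
from h import *
import cv2,sys
s=robot.sense(); Rt=R.from_quat(s["ee_rot"]).as_matrix()
im=vision.read_camera("wrist"); cv2.imwrite(sys.argv[1],im[:,:,::-1])
print(s["time"],s["tcp_pos"].round(4),Rt.round(3).tolist(),s["q"].round(2),s["wrist_force"].round(1),s["grip_width"])
E
python3 w.py pics/w1.png
```

```text
1.7667 [ 0.5215 -0.0447  0.2948] [[0.245, 0.97, -0.0], [0.97, -0.245, 0.001], [0.001, -0.001, -1.0]] [ 0.46  0.2  -0.51  1.75  0.1   1.22 -0.32] [-0.9  0.3 -1. ] 0.09184074019376512
```

View pics/w1.png

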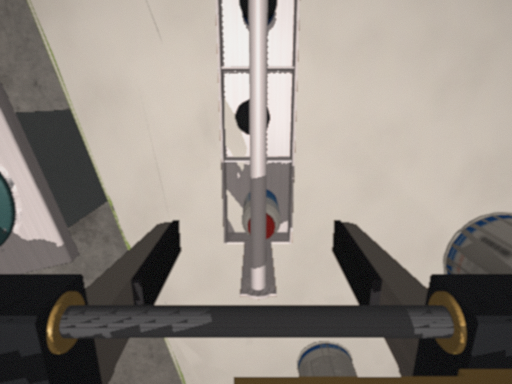

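The wrist view shows the tube running vertically at column ~258, midway between the fingers at columns 180 and 333. The red cap is at (261,225) and the end plate at (258,292). I'll check the offsets numerically.

```bash
python3 - <<'E'
from h import *
s=robot.sense(); T=np.eye(4); T[:3,:3]=R.from_quat(s["ee_rot"]).as_matrix(); T[:3,3]=s["tcp_pos"]
c=vision.calibration("wrist"); W=T@c["mount"]; K=c["camera_matrix"]
loc=lambda u,v,z:(np.linalg.inv(T)@[*ray((u,v),z,K,W),1])[:3].round(4)
print("tube",loc(258.5,50,.165),loc(258.3,170,.165),"end",loc(258,290,.187),"cap",loc(261,225,.109))
print("dividers",loc(257,69,.045),loc(257,159,.045),"jarA lid",loc(253,117,.06), "end wall", loc(257,240,.045))
import cv2
print("est handle mid in tool",(np.linalg.inv(T)@[.535,.008,.165,1])[:3])
E
```

```text
tube [0.1237 0.0024 0.1299] [0.0031 0.0025 0.1297] end [-0.1325  0.0023  0.1075] cap [-0.0853  0.0066  0.1856]
dividers [0.1167 0.0012 0.2499] [-0.0075  0.0013  0.2497] jarA lid [ 0.0537 -0.0043  0.2348] end wall [-0.1382  0.0014  0.2495]
est handle mid in tool [0.05436304 0.00019039 0.12978748]
```

Emit:
{"fn": "carry_out", "kwargs": {
  "deltas": [
    [[1,-4,2,15,0],[1,-4,2,35,0],[1,-4,2,55,0],[1,-4,2,75,0],[1,-4,2,95,0],[1,-4,2,112,0],[1,-4,2,126,0],[1,-4,2,138,0],[1,-4,2,145,0],[1,-4,2,149,0],[1,-4,2,149,0],[0.6,-4,2,149,0],[0.4,-4,2,149,0],[0.3,-4,2,149,0],[0.3,-4,2,149,0],[0.3,-4,2,149,0],[0.3,-4,2,149,0]]
  ]
}}

```text
time: 3.23
tcp_pos: [0.522, -0.0527, 0.1463]
ee_rot: [0.791, 0.612, 0.0, 0.0]
wrist_force: [-0.0, -0.7, 0.2]
grip_width: 0.0538
finger_force: 0.0
```

```bash
python3 w.py pics/w2.png
```

```text
3.2333 [ 0.522  -0.0527  0.1463] [[0.25, 0.968, 0.0], [0.968, -0.25, -0.0], [-0.0, 0.0, -1.0]] [ 0.43  0.35 -0.48  1.92  0.2   0.91 -0.4 ] [-0.  -0.7  0.2] 0.05377917012131593
```

View pics/w2.png

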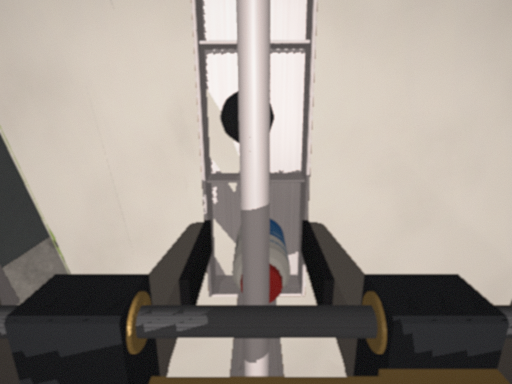

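The fingers straddle the tube, at column ~256 against a finger midpoint of 256.5. The dividers are at rows 46 and 177. I'll check the position along the tube.

```bash
python3 - <<'E'
from h import *
s=robot.sense(); T=np.eye(4); T[:3,:3]=R.from_quat(s["ee_rot"]).as_matrix(); T[:3,3]=s["tcp_pos"]
c=vision.calibration("wrist"); W=T@c["mount"]; K=c["camera_matrix"]
loc=lambda u,v,z:(np.linalg.inv(T)@[*ray((u,v),z,K,W),1])[:3].round(4)
print("tube",loc(254,20,.165),loc(256,200,.165),"dividers",loc(257,46,.045),loc(257,177,.045))
E
```

```text
tube [ 0.1173 -0.001  -0.0188] [ 0.0179  0.0001 -0.0188] dividers [0.123  0.0009 0.1012] [0.0024 0.001  0.1012]
```

Emit:
{"fn": "carry_out", "kwargs": {
  "deltas": [
    [[0.3,4,0,0,0],[0.3,4,0,0,0],[0.3,4,0,0,0],[0.2,4,0,0,0],[0,4,0,0,0],[0,4,0,0,0],[0,4,0,0,0],[0,4,0,0,0],[0,4,0,0,0],[0,4,0,0,0],[0,4,0,0,0],[0,4,0,0,0],[0,4,0,0,0],[0,4,0,0,0]]
  ]
}}

```text
time: 4.45
tcp_pos: [0.5229, -0.0487, 0.1461]
ee_rot: [0.791, 0.612, -0.0, 0.0]
wrist_force: [-0.7, -0.3, 0.6]
grip_width: 0.0004
finger_force: 0.0
```

The gripper shut on nothing (0.4 mm), so I'm looking again.

```bash
python3 w.py pics/w3.png; python3 - <<'E'
from bench import vision
import cv2
im=vision.read_camera("scene")[:,:,::-1]; cv2.imwrite("pics/s3.png",im)
cv2.imwrite("pics/s3c.png",cv2.resize(im[90:290,150:360],None,fx=3,fy=3,interpolation=2))
E
```

```text
4.45 [ 0.5229 -0.0487  0.1461] [[0.25, 0.968, 0.0], [0.968, -0.25, -0.0], [-0.0, 0.0, -1.0]] [ 0.42  0.35 -0.48  1.92  0.2   0.91 -0.4 ] [-0.7 -0.3  0.6] 0.00041579049491792525
```

View pics/s3c.png

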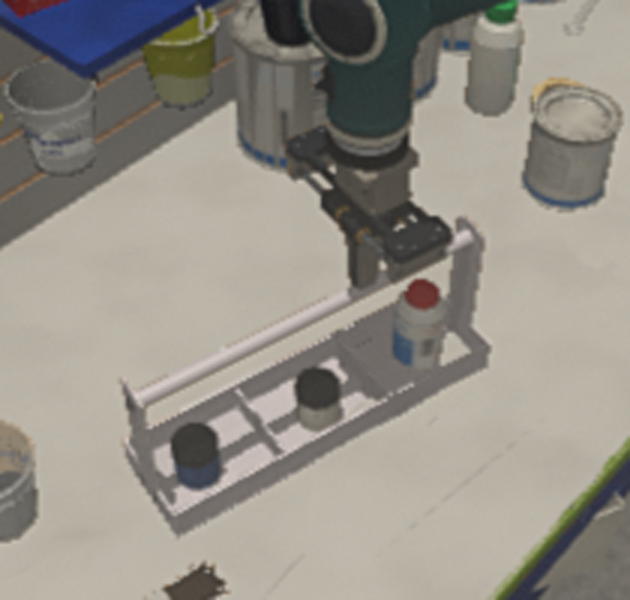

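View pics/w3.png

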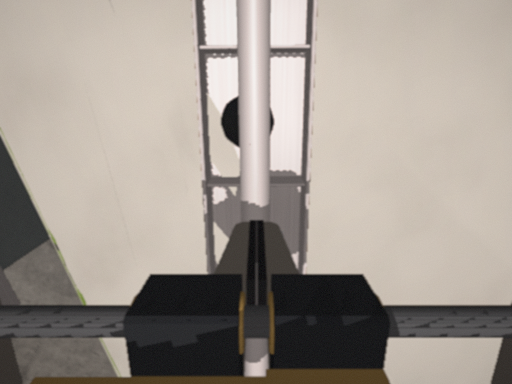

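```bash
python3 - <<'E'
from h import *
import cv2
s=robot.sense(); T=np.eye(4); T[:3,:3]=R.from_quat(s["ee_rot"]).as_matrix(); T[:3,3]=s["tcp_pos"]
c=vision.calibration("wrist"); W=T@c["mount"]
def proj(P,K,Tc):
    p=np.linalg.inv(Tc)@[*P,1]; q=K@p[:3]; return (q[:2]/q[2]).round(1)
sc=vision.calibration("scene"); tp=vision.calibration("top")
for dz in (0,.019,.04,.06):
    P=s["tcp_pos"]+[0,0,dz]; a=proj(P,sc["camera_matrix"],sc["pose"])
    print(dz,"scene crop",((a-[150,90])*3).round(), "wrist",proj(P,c["camera_matrix"],W))
# tube depth across scene (handle ends) and top views: triangulate
def tri(u1,u2):
    A=[];
    for n,u in(("top",u1),("scene",u2)):
        k=vision.calibration(n); M=k["camera_matrix"]@np.linalg.inv(k["pose"])[:3]; A.append(M)
    X=cv2.triangulatePoints(A[0],A[1],np.array(u1,float),np.array(u2,float)).ravel(); return (X[:3]/X[3]).round(4)
f=lambda u,v,o:((u+.5)/5-.5+o[0],(v+.5)/5-.5+o[1])
print("ends",tri(f(68,95,(160,170)),f(85,340,(180,155))),tri(f(665,265,(160,170)),f(632,70,(180,155))))
print("cap",tri(f(577,242,(160,170)),f(555,158,(180,155))))
# tube width in w3 / w2
for n in("w2","w3"):
    g=cv2.imread(f"pics/{n}.png")
    for r in(20,100,195): print(n,r,g[r,232:276].mean(1).astype(int).tolist())
E
```

```text
0 scene crop [360. 298.] wrist [255.9 216.1]
0.019 scene crop [360. 285.] wrist [255.8 227.1]
0.04 scene crop [361. 271.] wrist [255.8 242. ]
0.06 scene crop [361. 257.] wrist [255.7 259.8]
ends [0.5833 0.1961 0.1639] [ 0.4884 -0.1834  0.1601]
cap [ 0.5058 -0.132   0.1065]
w2 20 [240, 240, 241, 232, 198, 155, 150, 159, 168, 176, 184, 189, 193, 198, 206, 212, 219, 223, 229, 235, 240, 241, 236, 231, 223, 218, 209, 207, 202, 196, 190, 185, 178, 170, 162, 153, 144, 150, 198, 237, 241, 239, 237, 238]
w2 100 [26, 25, 29, 25, 28, 58, 108, 143, 161, 169, 179, 186, 193, 200, 206, 209, 216, 221, 226, 230, 237, 241, 243, 239, 233, 225, 221, 216, 210, 203, 200, 192, 184, 175, 167, 156, 149, 164, 212, 238, 241, 240, 239, 240]
w2 195 [123, 121, 120, 122, 122, 123, 118, 119, 127, 144, 160, 172, 182, 190, 196, 204, 211, 214, 218, 222, 222, 225, 227, 227, 225, 224, 219, 216, 211, 208, 201, 193, 187, 177, 168, 157, 141, 128, 121, 120, 120, 117, 117, 117]
w3 20 [236, 237, 238, 236, 213, 160, 142, 154, 160, 170, 177, 182, 187, 192, 198, 204, 209, 215, 224, 229, 235, 235, 234, 227, 220, 212, 208, 199, 195, 190, 186, 179, 173, 167, 159, 148, 139, 148, 192, 232, 237, 236, 234, 232]
w3 100 [74, 37, 19, 20, 23, 53, 99, 136, 153, 163, 170, 179, 186, 192, 196, 203, 208, 214, 219, 225, 231, 237, 238, 235, 228, 222, 213, 209, 203, 197, 191, 187, 178, 170, 162, 151, 141, 151, 195, 232, 236, 235, 235, 235]
w3 195 [121, 134, 154, 153, 131, 117, 118, 119, 126, 139, 151, 165, 173, 181, 188, 196, 201, 208, 211, 214, 217, 218, 221, 222, 219, 216, 213, 211, 206, 200, 194, 187, 179, 172, 162, 151, 139, 121, 110, 113, 116, 115, 114, 114]
```

Three things point the same way. In the wrist view the finger tips sit at row ~222 where the stated TCP projects to row 216. The open-finger spacing puts them about 28 mm short of the stated TCP. In the scene view they sit above their predicted place. So the pads shut just over the tube. I'll go up, open, then go about 27 mm lower, which is still clear of everything.

Emit:
{"fn": "carry_out", "kwargs": {
  "deltas": [
    [[0,0,0,-10,0],[0,0,0,-20,0],[0,0,0,-20,0],[0.5,0,0,-20,0],[0.8,0,0,-20,0],[0.8,0,0,-20,0],[0.8,0,0,-20,0],[0.8,0,0,-20,0],[0.8,0,0,-20,0],[0.8,0,0,-20,0],[0.8,0,0,-20,0],[0.8,0,0,-20,0],[0.8,0,0,-20,0],[0.8,0,0,-15,0],[0.8,0,0,-5,0],[0.8,0,0,6,0],[0.8,0,0,16,0],[0.8,0,0,23,0],[0.8,0,0,27,0],[0.8,0,0,27,0]]
  ]
}}

```text
time: 6.22
tcp_pos: [0.522, -0.0486, 0.1176]
ee_rot: [0.791, 0.612, -0.001, -0.001]
wrist_force: [-0.1, 0.6, 0.4]
grip_width: 0.0736
finger_force: 0.0
```

Emit:
{"fn": "carry_out", "kwargs": {
  "deltas": [
    [[0.6,0,0,0,0],[0.4,0,0,0,0],[0.3,0,0,0,0],[0.3,0,0,0,0],[0.3,0,0,0,0],[0.3,0,0,0,0],[0.3,0,0,0,0],[0.3,0,0,0,0],[0.2,0,0,0,0],[0.1,0,0,0,0],[0,0,0,0,0],[0,0,0,0,0],[0,0,0,0,0],[0,0,0,0,0],[0,0,0,0,0]]
  ]
}}

```text
time: 7.47
tcp_pos: [0.5226, -0.0487, 0.119]
ee_rot: [0.791, 0.612, -0.0, -0.0]
wrist_force: [-1.8, -0.1, 1.6]
grip_width: 0.0172
finger_force: 30.0
```

```bash
python3 w.py pics/w4.png
```

```text
7.4667 [ 0.5226 -0.0487  0.119 ] [[0.25, 0.968, -0.001], [0.968, -0.25, -0.0], [-0.0, -0.001, -1.0]] [ 0.41  0.39 -0.46  1.94  0.23  0.86 -0.43] [-1.8 -0.1  1.6] 0.017237708053851913
```

The tube is gripped: 17 mm opening at 30 N. I'll do a small test lift.

Emit:
{"fn": "carry_out", "kwargs": {
  "deltas": [
    [[0,0,0,-1,0],[0,0,0,-3,0],[0,0,0,-6,0],[0,0,0,-9,0],[0,0,0,-12,0],[0,0,0,-14,0],[0,0,0,-15,0],[0,0,0,-15,0],[0,0,0,-15,0],[0,0,0,-15,0]]
  ]
}}

```text
time: 8.35
tcp_pos: [0.5227, -0.0488, 0.1339]
ee_rot: [0.791, 0.612, -0.0, -0.0]
wrist_force: [-0.0, 0.6, -5.9]
grip_width: 0.017
finger_force: 30.0
```

```bash
python3 w.py pics/w5.png; python3 - <<'E'
from h import *
import cv2
s=robot.sense(); print("f",s["wrist_force"],"tau",s["wrist_torque"],s["finger_force"],s["grip_width"])
t=vision.read_camera("top")[:,:,::-1]; c=vision.read_camera("scene")[:,:,::-1]
a=cv2.resize(t[150:260,155:325],(510,330)); b=cv2.resize(c[90:290,150:360],(290,276)); 
w=cv2.resize(cv2.imread("pics/w5.png"),(368,276)); m=np.zeros((600,800,3),np.uint8)
b=cv2.resize(c[120:290,170:350],(400,378)); w=cv2.resize(cv2.imread("pics/w5.png"),(400,300))
m[:378,:400]=b; m[:300,400:]=w; m[380:600,:340]=cv2.resize(t[150:260,155:325],(340,220)); cv2.imwrite("pics/m5.png",m)
E
```

```text
8.35 [ 0.5227 -0.0488  0.1339] [[0.25, 0.968, -0.0], [0.968, -0.25, -0.0], [-0.0, -0.0, -1.0]] [ 0.42  0.37 -0.47  1.93  0.21  0.89 -0.41] [-0.   0.6 -5.9] 0.016950470346047675
f [ 0.47345928 -0.18732251 -5.71550456] tau [-0.09074276  0.01029217 -0.00791447] 29.992825984954834 0.017121222080854256
```

View pics/m5.png

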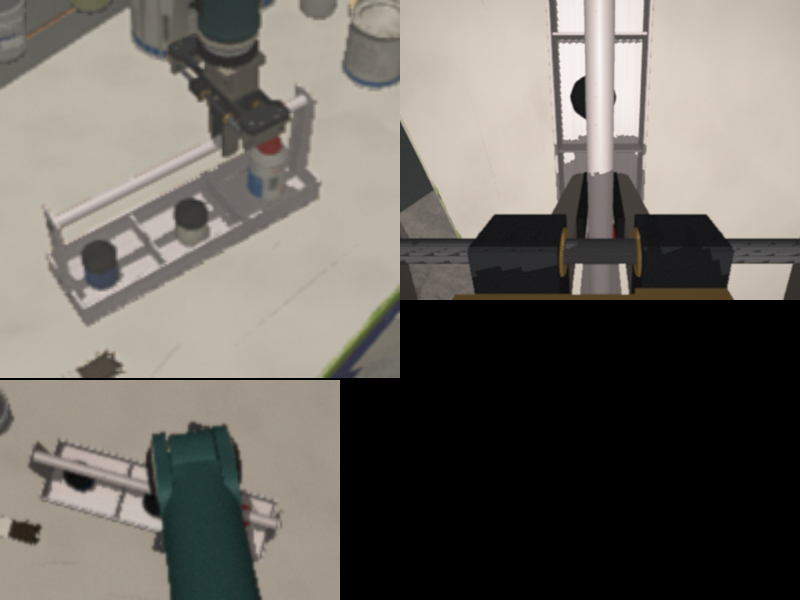

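The pads hold the tube, and the bottle and jars stand upright. The torque hints that the centre of mass is about 1 cm towards mid-carrier. I'll average the readings and check for tilt by comparing w4 (on the bench) with the current view.

```bash
cat > tilt.py <<'E'
from h import *
import cv2
F=[];Q=[]
for i in range(12):
    im=vision.read_camera("wrist"); s=robot.sense(); F.append(s["wrist_force"]);Q.append(s["wrist_torque"])
f=np.mean(F,0);q=np.mean(Q,0); print("t",s["time"],"z",s["tcp_pos"][2],"f",f.round(2),"tau",q.round(3),"sd",np.std(Q,0).round(3)); 
print("com offset along +x tool", (np.array([q[1],-q[0]])/-f[2]*-1*-1).round(4), s["grip_width"],s["finger_force"])
a=cv2.imread("pics/w4.png",0); b=cv2.cvtColor(im,cv2.COLOR_RGB2GRAY)
def shift(x0,x1,y0,y1):
    r=cv2.matchTemplate(b[max(0,y0-14):y1+14,x0-8:x1+8],a[y0:y1,x0:x1],cv2.TM_CCOEFF_NORMED); _,v,_,l=cv2.minMaxLoc(r); return (l[0]-8,l[1]-min(14,y0),round(v,2))
print("divider1",shift(195,236,30,70),shift(275,320,30,70),"divider2",shift(196,236,165,205))
E
python3 tilt.py
```

```text
t 9.1 z 0.13406018040817758 f [ 0.08  0.15 -5.8 ] tau [-0.061 -0.04   0.009] sd [0.021 0.031 0.021]
com offset along +x tool [-0.0068  0.0105] 0.016812008692901843 29.992926120758057
divider1 (0, 1, 0.97) (0, 2, 0.98) divider2 (0, 0, 0.9)
```

The centre of mass is about 8 mm off and the tilt about 0.01 rad, so the grip holds. I'll lift gently to ~13 cm.

Emit:
{"fn": "carry_out", "kwargs": {
  "deltas": [
    [[0,0,0,-1,0],[0,0,0,-4,0],[0,0,0,-9,0],[0,0,0,-16,0],[0,0,0,-24,0],[0,0,0,-33,0],[0,0,0,-42,0],[0,0,0,-51,0],[0,0,0,-60,0],[0,0,0,-69,0],[0,0,0,-78,0],[0,0,0,-87,0],[0,0,0,-95,0],[0,0,0,-102,0],[0,0,0,-107,0],[0,0,0,-111,0],[0,0,0,-114,0],[0,0,0,-115,0],[0,0,0,-115,0],[0,0,0,-115,0]]
  ]
}}

```text
time: 10.77
tcp_pos: [0.5227, -0.0488, 0.2487]
ee_rot: [0.791, 0.612, -0.0, -0.0]
wrist_force: [-0.2, -0.2, -5.1]
grip_width: 0.0167
finger_force: 30.0
```

```bash
python3 tilt.py
```

```text
t 11.3667 z 0.24907035528118507 f [ 0.13  0.11 -5.63] tau [-0.064 -0.05  -0.001] sd [0.029 0.016 0.034]
com offset along +x tool [-0.0089  0.0114] 0.017338371568463816 29.992876946926117
divider1 (1, 1, 0.98) (0, 2, 0.97) divider2 (0, -1, 0.88)
```

Emit:
{"fn": "carry_out", "kwargs": {
  "deltas": [
    [[0,0,0,0,0],[0,0,0,0,0],[0,0,0,0,0],[0,0,0,0,0],[0,0,0,0,0],[0,0,0,0,0],[0,0,0,0,0],[0,0,0,0,0],[0,0,0,0,0],[0,0,0,0,0],[0,0,0,0,0],[0,0,0,0,0],[0,0,0,0,0],[0,0,0,0,0],[0,0,0,0,0],[0,0,0,0,0],[0,0,0,0,0],[0,0,0,0,0],[0,0,0,0,0],[0,0,0,0,0]]
  ]
}}

```text
time: 13.03
tcp_pos: [0.5229, -0.0488, 0.249]
ee_rot: [0.791, 0.612, -0.0, -0.0]
wrist_force: [0.2, -0.2, -5.5]
grip_width: 0.0172
finger_force: 30.0
```

Emit:
{"fn": "carry_out", "kwargs": {
  "deltas": [
    [[0,0,0,0,0],[0,0,0,0,0],[0,0,0,0,0],[0,0,0,0,0],[0,0,0,0,0],[0,0,0,0,0],[0,0,0,0,0],[0,0,0,0,0],[0,0,0,0,0],[0,0,0,0,0],[0,0,0,0,0],[0,0,0,0,0],[0,0,0,0,0],[0,0,0,0,0],[0,0,0,0,0],[0,0,0,0,0],[0,0,0,0,0],[0,0,0,0,0],[0,0,0,0,0],[0,0,0,0,0]]
  ]
}}

```text
time: 14.7
tcp_pos: [0.5229, -0.0487, 0.249]
ee_rot: [0.791, 0.612, -0.0, 0.0]
wrist_force: [-0.1, -0.0, -6.1]
grip_width: 0.0167
finger_force: 30.0
```

```bash
python3 tilt.py; python3 - <<'E'
from bench import vision
import cv2
im=vision.read_camera("scene")[:,:,::-1]
cv2.imwrite("pics/s6.png",cv2.resize(im[50:290,140:380],None,fx=2.4,fy=2.4,interpolation=2))
E
```

```text
t 15.3 z 0.2490603568872605 f [ 0.13  0.05 -5.64] tau [-0.081 -0.043  0.007] sd [0.029 0.013 0.025]
com offset along +x tool [-0.0077  0.0144] 0.01682885212348174 29.99291181564331
divider1 (1, 1, 0.98) (0, 2, 0.97) divider2 (0, -1, 0.88)
```

View pics/s6.png

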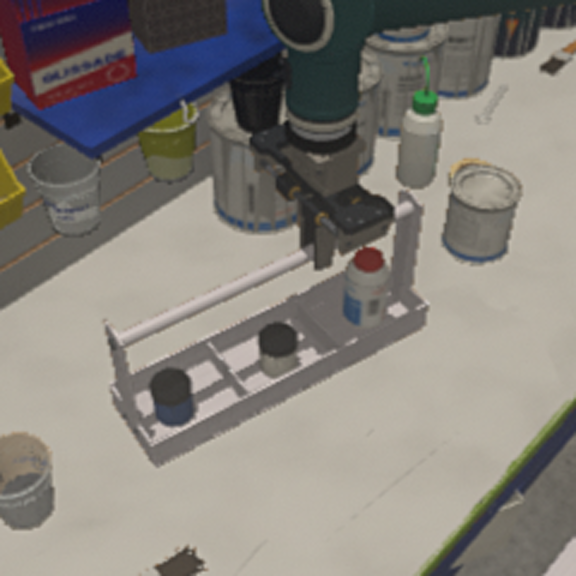

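The carrier hangs level at ~13 cm, with its tube running from (118,335) to (410,210). The bottle (368,290) and both jars stand upright, and nothing has crept over four seconds. I'm handing it in.

```bash
python3 -c "
from bench import robot
print(robot.sign_off())"
```

```text
the job is handed in; nothing more can be done
None
```

The job is handed in with the carrier still held about 13 cm above where it stood, in a 30 N grip, level to about 0.01–0.02 rad by the wrist camera and steady for over four seconds (the first close missed just above the tube, so I regripped lower); sign-off returned no verdict.

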